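Feed a contact block through the flap of the returns box

ROBOT

A 6-joint arm with a two-finger parallel gripper is mounted at the origin on the work surface. World frame = base frame: x ahead of the robot, y to its left, z up, the work surface at z = 0. Lengths are in m, angles in degrees, forces in N, time in s.
With the tool pointing down it reaches from about 0.4 to 0.825 m from the base axis. Payload 7 kg.
Tool frame: the origin (TCP) lies on the mounting face of the last link; the fingertips stand 178 mm ahead of it and the grasp point (between the pads) lies 159 mm ahead of it; z points along the fingers, y is the direction in which the jaws open and shut (so a half turn about z gives the same grasp; the last joint's range is limited). The gripper opens to 88 mm and grips with 3 to 60 N. Pads are 19 mm wide; open, the fingers measure 130 mm over their backs; the gripper's body (78 mm by 193 mm) begins 47 mm behind the grasp point.
Start: joints at [82.053, 20.546, 0.682, 0, -70.136, -16.507], TCP at [0.279, 0.614, 0.405] pointing down, gripper open.
Joint ranges: [-176.03, 176.03], [-82.01, 121.73], [-58.28, 71.71], [-173.87, 95.51], [-174.79, -0.11], [-173.66, 173.66]. Speed limits (degrees/s): [136.94, 136.94, 172.46, 180, 180, 180].

INTERFACE

Orientations are given as [roll, pitch, yaw] about the fixed x, y, z axes, in that order (R = Rz(yaw) Ry(pitch) Rx(roll)).
In Python, from plant import r gives the robot as it stands. The module is installed in compiled form; this text tells all that it offers.
- The arm moves only by the tool carry_out, never from a script. Its argument "plan" is a list of rows, each a list of 3 entries, a list of its own where there are three numbers: the shift along the tool's x, y, z in m, then the turn, a rotation vector about the tool's x, y, z in degrees, then the closure in counts, from 0 (fully open) to 255 (shut). In form: [[[x, y, z], [ax, ay, az], hand], ...]. A call has 1 to 12 rows; each row shifts and turns the commanded pose from where the row before left it, along the tool's axes as they then stand; what a row does not reach is not made up. A row lasts 1/12 s, in which the tool goes at most 41.7 mm and 7.16 degrees, less where a joint would pass 70% of its speed; a pose out of reach is approached as far as the arm can. A call is refused whole if a number of a shift passes 0.0417 or a number of a turn 7.16, either way. A call with a gripper value outside its range is refused whole. The fingers move at their own pace and stop on an object; "grip_force" is the grip in N (left out, the last holds). Time passes only in rows, so rows that do not move let the fingers close. It gives the time, the measured TCP pose, the force and the opening at its end, in the units of the state.
- r.get_state(): the state, without advancing time (a new reading comes with each control period).
- r.capture(name): name is "side" or "top"; returns the picture (384x512x3 uint8, red, green, blue); there is no depth.
- r.get_calibration(name): a dict with "K" (3x3 intrinsics, pixels), "rvec" (rotation vector, rad) and "tvec" (3), from world to camera coordinates, as OpenCV has them. Camera axes: x right, y down, z forward; pixel columns grow to the right and rows downward; lengths in m; the calibration is good to about 2 mm. A picture is of the moment at which its call begins. get_calibration takes no time and is no camera call.
- r.close_job(): hands the job in, once; it reports no verdict.
The state is a dict: "time_s": time; "joints": joint angles; "qd": joint speeds; "joint_torque": joint torques, N m; "tcp_pos": TCP position; "eef_rot": TCP orientation; "contact_force": force on the tool from outside, world axes, zero at the start; "moment": the same for the moment, N m; "gripper_width": finger opening in m.
Only numpy, scipy, OpenCV 4.12 (cv2) and the standard library are available. Lean on these libraries where they do the work, as an engineer would, in place of code of your own. Each camera call takes 0.05 s, during which the arm holds its last target. There are 200 camera calls.

TASK

Push the black contact block with the orange face along the loading deck of the returns box and on through the yellow gravity flap until it drops into the bin behind, then draw the fingers back out so that the flap swings fully shut. Only push the block: do not lift or carry it, and leave the other parts on the bench and box where they stand.

Things in the scene. Friction and masses are not known exactly. Their poses are not given: they have to be found in the camera images.
- sill (a point): Point on the level loading deck (110 above the bench) under the middle of the shut flap; part of the fixed grey returns box, whose place and yaw vary. Axes: x = the way to push (through the flap), y = left across the lane, z = up. In this frame (mm) the deck runs from x = -240 to +28. Blue rails 12 high with inner faces at y = +-70 from x = -240 to -75, then taper in to the cheeks at x = -18.
- deck_edge (a point): Middle of the deck's far edge, 28 past the sill. The deck ends sharply here. The block (0.08 to 0.15 kg, about 1 N to slide) tips into the bin once its middle is well past this edge: its rear end must be pushed to the flap's plane or about 12 past it.
- bin_floor (a point): Centre of the floor of the open-topped bin behind the flap, 102 below the deck. The bin is 161 long (sill x = 28 to 189) and 124 wide, its walls 125 high above the bench.
- flap_hinge (a point): Middle of the flap's hinge line, 46 above the sill, along its y. Two blue cheeks 52 high carry it, from x = -22 to +28 of the sill, inner faces at y = +-33. No rod crosses between them: the lane is open overhead except for the flap.
- flap (a joint): Yellow gravity flap: angle in rad, 0 = hanging shut (a stop keeps it from swinging to the loading side), growing to 1.6 as its lower edge goes inwards and up. 62 wide, 3 thick, 0.06 kg, under 1 N to open; falls shut when free. Shut, its panel covers 2 to 29 above the deck; above that only two 4 wide arms at its sides, so upright fingers behind the block can go about 15 past the flap's plane.
- flap_edge (a point): Middle of the flap's lower edge; 2 above the sill when shut.
- contact_block: Loose black block, 72 long (x) x 40 wide (y) x 24 high (z), with an orange label on top and brass screws at both ends. Origin at its very centre. It starts flat on the loading deck, its centre 115 to 140 before the flap, up to 18 off the lane's middle, turned up to 0.25 rad from the lane.
- red_lamp: red pilot lamp standing on its black barrel, diameter 35, height 65; origin at the centre of its underside; bystander
- green_lamp: green pilot lamp standing on its black barrel, diameter 35, height 65; origin at the centre of its underside; bystander
- breaker: white circuit breaker standing upright, about 65 x 36 x 80 high; origin at the centre of its underside; bystander
- contactor: black and grey contactor, 45 x 45 x 72 high; origin at the centre of its underside; bystander
- push_button: orange and black push-button unit, 30 x 30 x 40 high, standing on the box's side ledge right of the loading deck (x -150 to -60, y about -115 in the sill's frame); origin at the centre of its underside; bystander
- screwdriver: screwdriver with blue handle lying on the bench; bystander
Mind the look-alikes: they are no part of the job. Leave any pink look-alike of the contact_block alone.

How it is judged (in metres and radians):
On the way, in this order (a step that is already met when the one before it is completed fails the run):
1. the block has pushed the flap open and stands in its opening (value of joint flap above 0.4 rad and x of contact_block in the frame of sill between -0.036 and 0.045 m and z of contact_block in the frame of sill above -0.005 m), for 0.05 s.
2. the block has dropped into the bin behind the flap (x of contact_block in the frame of sill between 0.03 and 0.19 m and y of contact_block in the frame of sill between -0.064 and 0.064 m and z of contact_block in the frame of sill below -0.03 m), for 0.1 s.
At the end, for the whole second after the job is handed in: The contact block lies at rest in the bin of the returns box (its centre at least 30 mm below the deck, between the deck's end and the bin's walls) and the flap hangs shut (under 0.08 rad) (all of step 2 and value of joint flap below 0.08 rad and linear speed of contact_block below 0.02 m/s); the robot touches nothing.
It fails at once if the block is lifted off the deck (centre more than 20 mm above its resting height) (z of contact_block in the frame of sill above 0.032 m).
It fails at once if a bystander is moved by more than 30 mm (distance of any of red_lamp, green_lamp, breaker, contactor, push_button, screwdriver from where it was at the start of the episode above 0.03 m).
It also fails if it takes over 35 s, if anything falls off the work surface, if the arm or the gripper's body presses on something with over 40 N, if the wrist force passes 120 N, or if a joint passes its speed limit or range.

## Working session

There is one attempt and no reset: what is moved stays moved. The work goes in short steps, Python scripts to look and compute and a tool call to move; the robot and the scene stay as the last step left them, time stands still between calls to the robot, and variables do not carry over. Pictures are saved under pics/ and viewed, about 8 in all and at most 12, crops included, and the job is handed in when it is done.

Besides the shell and the picture viewer there is one more tool, called after "Call:" in YAML: its name, and indented under it one key for each argument. carry_out: Moves the arm, as the interface text tells. Its arguments: {"type":"object","properties":{"plan":{"type":"array","items":{"type":"array"}},"grip_force":{"type":"number"}},"required":["plan"]}

```bash
mkdir -p pics
cat > h.py <<'E'
import numpy as np, cv2
from plant import r
def cal(n):
    c=r.get_calibration(n); return np.array(c["K"],float),cv2.Rodrigues(np.array(c["rvec"],float))[0],np.array(c["tvec"],float).ravel()
def ray(n,u,v):
    K,R,t=cal(n); return -R.T@t, R.T@np.linalg.solve(K,[u,v,1.0])
def onz(n,u,v,z):
    o,d=ray(n,u,v); return o+d*(z-o[2])/d[2]
def proj(n,P):
    K,R,t=cal(n); return cv2.projectPoints(np.array(P,float).reshape(-1,1,3),cv2.Rodrigues(R)[0],t,K,None)[0].reshape(-1,2)
E
python3 - <<'E'
from h import *
for n in("top","side"):
    im=r.capture(n); cv2.imwrite(f"pics/{n}0.png",cv2.resize(im[:,:,::-1],(800,600)));cv2.imwrite(f"{n}0raw.png",im[:,:,::-1])
    K,R,t=cal(n); print(n,K[0,0],-R.T@t,R[2])
print(r.get_state())
E
```

```text
top 409.7401790821606 [ 0.40957601 -0.01074494  1.44172012] [ 0.09901129  0.02240991 -0.99483394]
side 451.1820931636008 [ 0.45556309 -1.34995768  1.0095899 ] [ 0.06449764  0.83466132 -0.54697398]
{'time_s': 0.1, 'joints': array([ 8.20550971e+01,  2.05867816e+01,  6.38005658e-01, -1.75096326e-02,
       -7.01346694e+01, -1.65074699e+01]), 'qd': array([-0.01194936, -0.12373767,  0.15709334,  0.14740626, -0.05267601,
        0.00189363]), 'joint_torque': array([-1.38142637e-03, -5.84163308e+01,  2.93750918e+01,  7.01547951e+00,
        1.01764739e-02, -4.57030808e-05]), 'tcp_pos': array([0.27933228, 0.61429675, 0.40381536]), 'eef_rot': array([ 1.79915317e+02, -7.92978992e-03, -2.44583289e+01]), 'contact_force': array([-0.3442738 ,  0.10369213,  0.15968926]), 'moment': array([-0.0250837 ,  0.01841172, -0.01226086]), 'gripper_width': 0.08753734369238543}
```

View pics/top0.png

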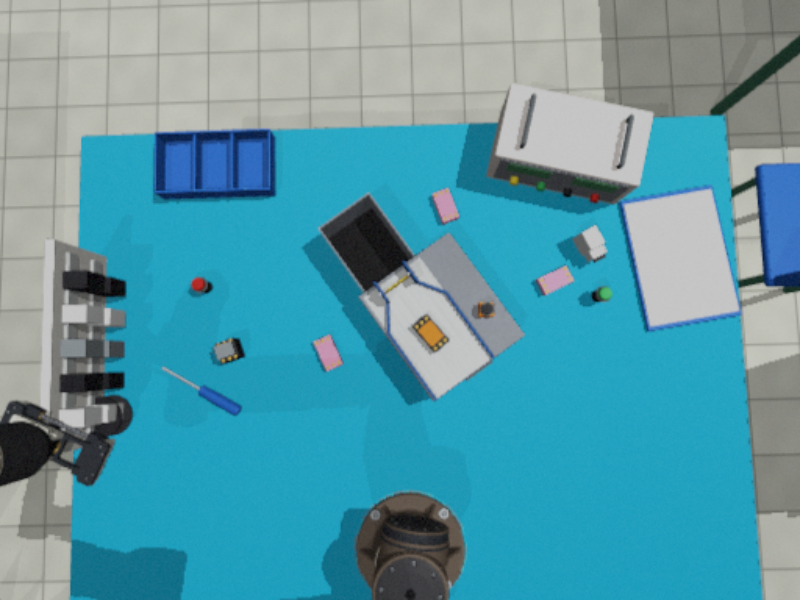

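View pics/side0.png

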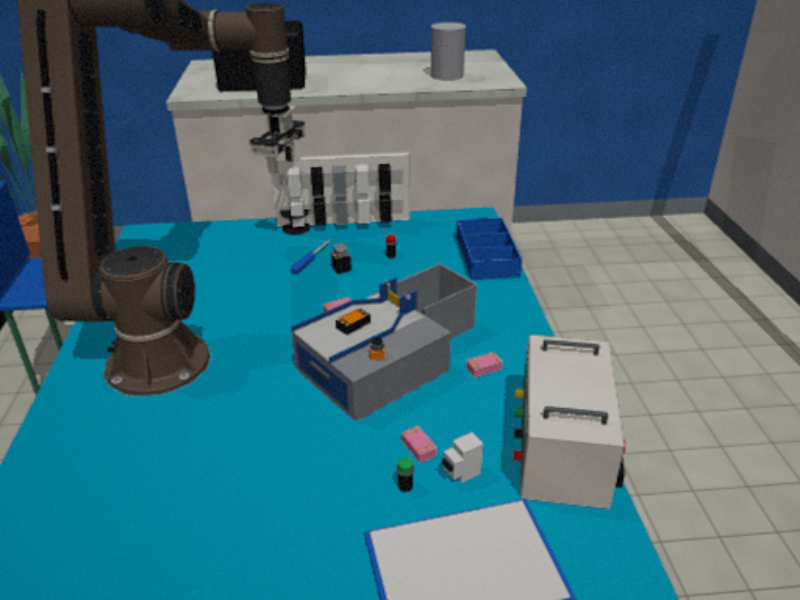

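Top view (800×600): orange-topped block at (431,332), flap at about (398,281), bin at (367,240). Candidates for the block are the black/orange block on the deck (431,332), the orange push-button (485,310) and three pink look-alikes (445,205), (555,280), (328,352). I choose (431,332) and check it in a close crop.

Run:
```python
from h import *
im=cv2.imread("top0raw.png")
c=im[120:260,200:340]; cv2.imwrite("pics/crop1.png",cv2.resize(c,None,fx=4.2,fy=4.2,interpolation=cv2.INTER_CUBIC))
hsv=cv2.cvtColor(im,cv2.COLOR_BGR2HSV)
def blobs(m,lo=6):
    n,l,s,ce=cv2.connectedComponentsWithStats(m)
    return [(i,s[i],ce[i],l) for i in range(1,n) if s[i,4]>=lo]
box=np.zeros(im.shape[:2],np.uint8); box[120:260,200:340]=255
org=cv2.inRange(hsv,(8,140,120),(20,255,255))&box
for i,s,ce,l in blobs(org):
    rr=cv2.minAreaRect(np.argwhere(l==i)[:,::-1].astype(np.float32))
    print("org",s,ce,onz("top",*rr[0],.134),[np.round(onz("top",*p,.134)[:2],4).tolist() for p in cv2.boxPoints(rr)])
yel=cv2.inRange(hsv,(21,100,90),(33,255,255))&box
for i,s,ce,l in blobs(yel,3): print("yel",s,ce,onz("top",*ce,.14))
bl=cv2.inRange(hsv,(104,90,40),(125,255,255))&box
for i,s,ce,l in blobs(bl,10): print("blue",s,ce)
```

```text
org [306 200   3   3   6] [307.16666667 201.16666667] [ 0.49527603 -0.15547441  0.134     ] [[0.4962, -0.1515], [0.4993, -0.1548], [0.4944, -0.1594], [0.4913, -0.1561]]
org [268 205  16  17 155] [275.30967742 212.95483871] [ 0.4612864  -0.05249898  0.134     ] [[0.466, -0.0248], [0.4893, -0.0494], [0.4566, -0.0802], [0.4334, -0.0556]]
yel [247 176  14  11  20] [254.1  180.85] [0.56470942 0.01217886 0.14      ]
yel [271 202   3   3   7] [272.28571429 203.        ] [ 0.4922424  -0.04383428  0.14      ]
yel [269 205   2   3   6] [269.5 206. ] [ 0.48293456 -0.03471354  0.14      ]
yel [265 208   3   3   6] [266.16666667 208.66666667] [ 0.47474021 -0.02389524  0.14      ]
yel [284 216   2   3   6] [284.5 217. ] [ 0.44686015 -0.08114221  0.14      ]
yel [280 219   3   3   6] [281.16666667 219.83333333] [ 0.43818475 -0.07032537  0.14      ]
yel [277 221   3   4   8] [278.  222.5] [ 0.43002954 -0.06006132  0.14      ]
blue [257 166  60  63 174] [287.87931034 196.14942529]
blue [238 180  42  76 136] [255.22058824 215.97794118]
```

View pics/crop1.png

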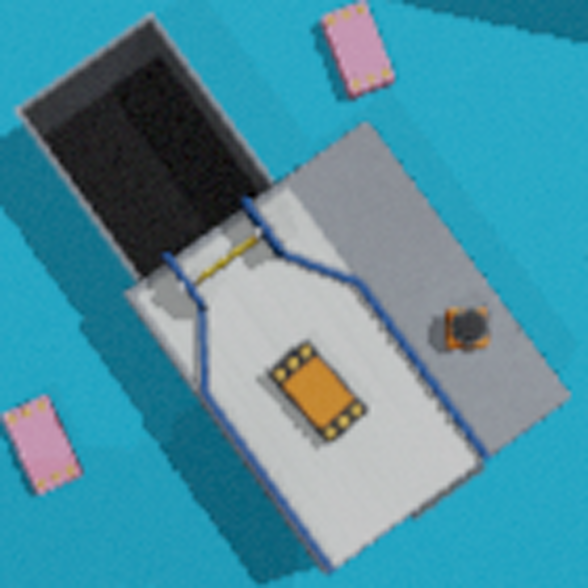

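```bash
cat > m.py <<'E'
from h import *
im=cv2.imread("top0raw.png"); hsv=cv2.cvtColor(im,cv2.COLOR_BGR2HSV)
f=lambda x,y:((x+.5)/4.2-.5+200,(y+.5)/4.2-.5+120)
bl=cv2.inRange(hsv,(104,90,40),(125,255,255)); pts=np.argwhere(bl)[:,::-1]
def rail(a,b,z):
    a,b=np.array(f(*a)),np.array(f(*b)); d=(b-a)/np.linalg.norm(b-a); q=pts-a; s=q@d; n=q@[-d[1],d[0]]
    p=pts[(s>2)&(s<np.linalg.norm(b-a)-2)&(abs(n)<2.5)]
    w=np.array([onz("top",*x,z)[:2] for x in p]); l=cv2.fitLine(w.astype(np.float32),cv2.DIST_HUBER,0,.001,.001).ravel().astype(float)
    v=l[:2]*np.sign(l[0]); return l[2:],v
out={}
for nm,a,b,z in(("L",(203,388),(328,570),.122),("R",(358,282),(485,458),.122),("cL",(168,256),(203,305),.162),("cR",(247,202),(282,250),.162)):
    c,v=rail(a,b,z); out[nm]=(c,v); print(nm,c,np.degrees(np.arctan2(v[1],v[0])))
yaw=np.arctan2(*(out["L"][1]+out["R"][1])[::-1]); X=np.array([np.cos(yaw),np.sin(yaw)]);Y=np.array([-X[1],X[0]])
print("yaw",np.degrees(yaw),"y of rails",out["L"][0]@Y,out["R"][0]@Y,"cheeks",out["cL"][0]@Y,out["cR"][0]@Y)
yc=(out["L"][0]@Y+out["R"][0]@Y)/2
# x of sill: rail corners (-75), cheek ends -22/+28, deck start -240, yellow flap top
for nm,p,z,x in(("cornL",(203,388),.122,-.075),("cornR",(360,282),.122,-.075),("endL",(330,572),.11,-.24),("endR",(483,464),.11,-.24),("ckL0",(165,252),.162,.028),("ckR0",(245,198),.162,.028),("flapL",(196,282),.15,0),("flapR",(257,240),.15,0),("binL",(20,110),.125,.189),("binR",(152,16),.125,.189)):
    w=onz("top",*f(*p),z)[:2]; print(nm,np.round(w,4),"x0=",round(w@X-x,4),"y",round(w@Y-yc,4))
s=[onz("top",*p,.134)[:2] for p in[(272.29,203),(269.5,206),(266.17,208.67),(284.5,217),(281.17,219.83),(278,222.5)]]
c=np.mean(s,0); d=np.mean(s[:3],0)-np.mean(s[3:],0); print("block",c,"xy in lane",c@X,c@Y-yc,"len",np.linalg.norm(d),"yaw",np.degrees(np.arctan2(d[1],d[0])))
E
python3 m.py
```

```text
L [ 0.39655927 -0.01100674] 34.12163188315694
R [ 0.476383   -0.13347776] 34.15389749815441
cL [0.54496258 0.04538368] 33.67001958108789
cR [ 0.58501905 -0.01367453] 36.34006208595632
yaw 34.13776469067892 y of rails -0.231653150674057 -0.37781712621827557 cheeks -0.2682610002576087 -0.33962199813500826
cornL [0.4664 0.0348] x0= 0.4806 y 0.0718
cornR [ 0.5448 -0.088 ] x0= 0.4766 y -0.0738
endL [ 0.324  -0.0585] x0= 0.4753 y 0.0745
endR [ 0.4032 -0.1783] x0= 0.4736 y -0.0691
ckL0 [0.5673 0.0595] x0= 0.475 y 0.0356
ckR0 [ 0.6065 -0.0015] x0= 0.4732 y -0.0368
flapL [0.5453 0.0373] x0= 0.4723 y 0.0295
flapR [ 0.576  -0.0096] x0= 0.4713 y -0.0265
binL [0.6865 0.1723] x0= 0.4759 y 0.0621
binR [0.758  0.0677] x0= 0.4764 y -0.0646
block [ 0.46106803 -0.05252615] xy in lane 0.35214481557633254 0.0025154309602711256 len 0.058072299934612624 yaw 38.97348151296639
```

Close crop confirms it: black block, orange label and brass screws, lying between the blue rails; yellow flap at crop (225,262). Lane yaw is about 34.15°, sill about (0.564, 0.015), and the block is at lane x −0.123, y +0.0025, turned +5°. These fit the sizes given. Next I turn the tool to the lane with the fingers shut.

Call:
carry_out:
  plan:
    - [[0,0,0],[0,0,-6.5],255]
    - [[0,0,0],[0,0,-6.5],255]
    - [[0,0,0],[0,0,-6.5],255]
    - [[0,0,0],[0,0,-6.5],255]
    - [[0,0,0],[0,0,-6.5],255]
    - [[0,0,0],[0,0,-6.5],255]
    - [[0,0,0],[0,0,-6.5],255]
    - [[0,0,0],[0,0,-6.5],255]
    - [[0,0,0],[0,0,-6.6],255]
    - [[0,0,0],[0,0,0],255]
  grip_force: 20

```text
time_s: 0.93
tcp_pos: [0.2794, 0.6144, 0.4041]
eef_rot: [180.0, 0.0, 34.4]
contact_force: [0.2, 0.6, 0.4]
gripper_width: 0.0264
```

Call:
carry_out:
  plan:
    - [[-0.0143,0.0328,0],[0,0,0],255]
    - [[-0.0143,0.0328,0],[0,0,0],255]
    - [[-0.0143,0.0328,0],[0,0,0],255]
    - [[-0.0143,0.0328,0],[0,0,0],255]
    - [[-0.0143,0.0328,0],[0,0,0],255]
    - [[-0.0143,0.0328,0],[0,0,0],255]
    - [[-0.0143,0.0328,0],[0,0,0],255]
    - [[-0.0143,0.0328,0],[0,0,0],255]
    - [[-0.0143,0.0328,0],[0,0,0],255]
    - [[-0.0143,0.0328,0],[0,0,0],255]

```text
time_s: 1.77
tcp_pos: [0.345, 0.2608, 0.4046]
eef_rot: [-180.0, -0.0, 33.9]
contact_force: [0.1, -0.6, -0.6]
gripper_width: 0.0003
```

Call:
carry_out:
  plan:
    - [[-0.0145,0.0327,0],[0,0,0],255]
    - [[-0.0145,0.0327,0],[0,0,0],255]
    - [[-0.0145,0.0327,0],[0,0,0],255]
    - [[-0.0145,0.0327,0],[0,0,0],255]
    - [[-0.0145,0.0327,0],[0,0,0],255]
    - [[-0.0145,0.0327,0],[0,0,0],255]
    - [[-0.0145,0.0327,0],[0,0,0],255]
    - [[-0.0145,0.0327,0],[0,0,0],255]
    - [[-0.0145,0.0327,0],[0,0,0],255]
    - [[-0.0145,0.0327,0],[0,0,0],255]
    - [[0,0,0],[0,0,0],255]

```text
time_s: 2.68
tcp_pos: [0.4088, -0.0939, 0.4044]
eef_rot: [180.0, 0.1, 33.6]
contact_force: [1.5, 1.2, 0.6]
gripper_width: 0.0005
```

```bash
cat > st.py <<'E'
import sys
from h import *
def lane(p):
    a=np.radians(34.15);d=np.array(p[:2]); return np.round([d@[np.cos(a),np.sin(a)]-.475,d@[-np.sin(a),np.cos(a)]+.3045],4)
if __name__=="__main__":
    s=r.get_state(); print(s["time_s"],s["tcp_pos"],s["eef_rot"],"lane",lane(s["tcp_pos"]),"tip above deck",s["tcp_pos"][2]-.288)
    if len(sys.argv)>1:
        a=r.capture("side")[150:280,180:340]; a=cv2.resize(a[:,:,::-1],None,fx=4,fy=4,interpolation=cv2.INTER_CUBIC); cv2.imwrite(f"pics/{sys.argv[1]}.png",a)
E
python3 st.py s1
```

```text
2.6833 [ 0.40876085 -0.09393843  0.40444701] [1.79979375e+02 7.28904024e-02 3.35939891e+01] lane [-0.1895 -0.0027] tip above deck 0.11644700824007398
```

View pics/s1.png

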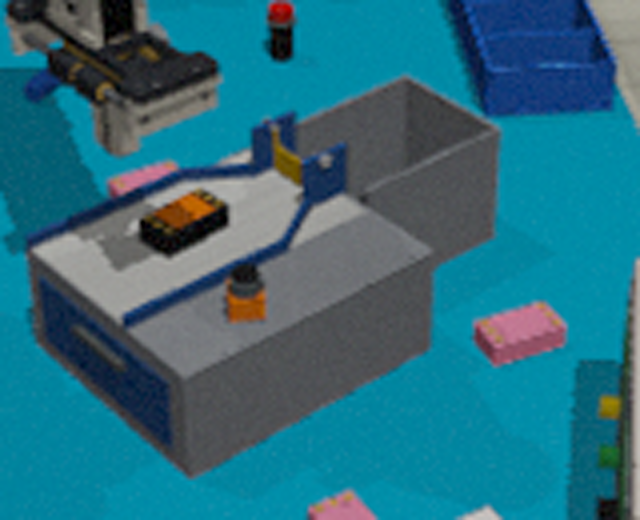

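Run:
```python
from h import *
s=r.get_state(); a=np.radians(33.6); o=s["tcp_pos"]; X=np.array([np.cos(a),np.sin(a),0]);Y=np.array([-X[1],X[0],0])
im=np.ascontiguousarray(r.capture("side")[100:220,140:270][:,:,::-1]); im=cv2.resize(im,None,fx=5,fy=5,interpolation=cv2.INTER_CUBIC)
tip=o-[0,0,.178]; k=tip+[0,0,.046]
for p,q,c in((tip-.033*Y,tip+.033*Y,(0,0,255)),(k-.033*Y,k+.033*Y,(0,255,0)),(k-.02*X,k+.02*X,(255,0,255)),(tip,tip+[0,0,.066],(0,255,255))):
    u=((proj("side",[p,q])-[140,100]+.5)*5).astype(int); cv2.line(im,u[0].tolist(),u[1].tolist(),c,1)
cv2.imwrite("pics/s2.png",im)
```

```text
(no output)
```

View pics/s2.png

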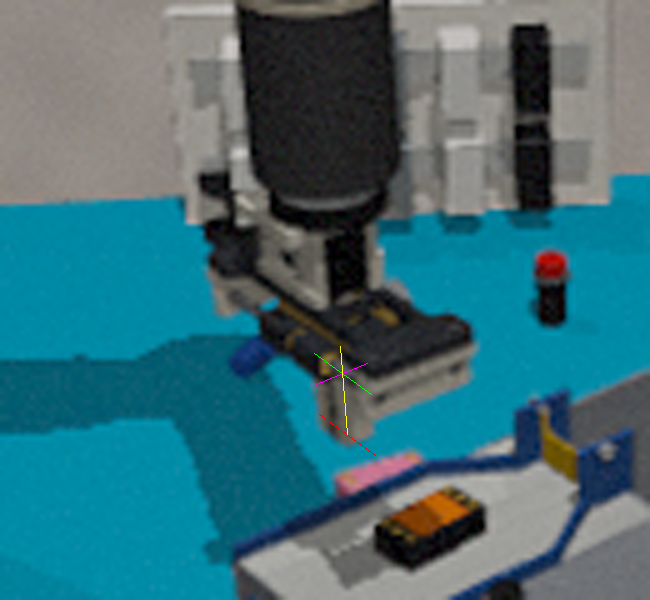

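Fingers (tips at (345,430)) are narrow, and the body's underside sits 66 mm above the tips, so it clears the 52 mm cheeks. Descending behind the block.

Call:
carry_out:
  plan:
    - [[0,0,0.022],[0,0,0],255]
    - [[0,0,0.022],[0,0,0],255]
    - [[0,0,0.022],[0,0,0],255]
    - [[0,0,0.022],[0,0,0],255]
    - [[0,0,0.015],[0,0,0],255]
    - [[0,0,0.006],[0,0,0],255]
    - [[0,0,0],[0,0,0],255]
    - [[0,0,0],[0,0,0],255]

```text
time_s: 3.45
tcp_pos: [0.4091, -0.0886, 0.2962]
eef_rot: [180.0, -0.0, 34.2]
contact_force: [-0.3, -0.4, 0.3]
gripper_width: 0.0005
```

```bash
python3 st.py s3
```

```text
3.45 [ 0.40908536 -0.08861194  0.2961894 ] [ 1.79983490e+02 -7.01664062e-03  3.41779399e+01] lane [-0.1862  0.0015] tip above deck 0.008189397795841435
```

View pics/s3.png

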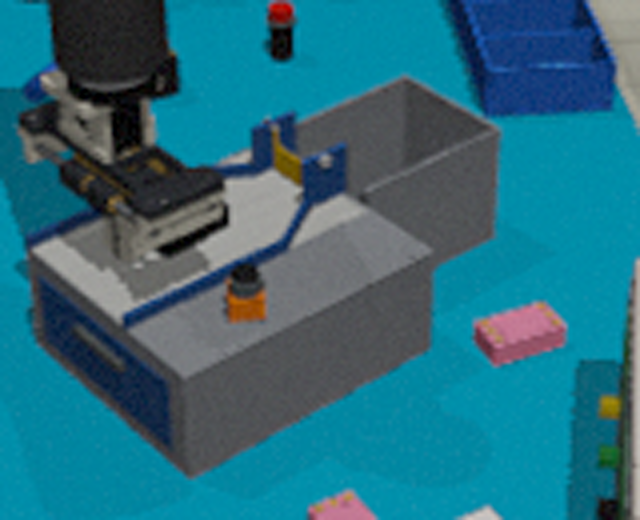

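Fingers stand behind the block at (135,260), with the tips 8 mm above the deck and no contact. Now pushing.

Call:
carry_out:
  plan:
    - [[0.007,0,0],[0,0,0],255]
    - [[0.007,0,0],[0,0,0],255]
    - [[0.007,0,0],[0,0,0],255]
    - [[0.006,0,0],[0,0,0],255]
    - [[0.006,0,0],[0,0,0],255]
    - [[0.006,0,0],[0,0,0],255]
    - [[0.006,0,0],[0,0,0],255]
    - [[0.006,0,0],[0,0,0],255]
    - [[0.006,0,0],[0,0,0],255]
    - [[0.006,0,0],[0,0,0],255]
    - [[0.006,0,0],[0,0,0],255]
    - [[0.006,0,0],[0,0,0],255]

```text
time_s: 4.5
tcp_pos: [0.4713, -0.0469, 0.2956]
eef_rot: [-180.0, 0.0, 34.1]
contact_force: [-0.5, 0.5, 0.3]
gripper_width: 0.001
```

```bash
python3 st.py s4
python3 - <<'E'
from h import *
from st import lane
im=r.capture("top")[:,:,::-1]; cv2.imwrite("pics/t2.png",cv2.resize(im[110:250,200:340],None,fx=4.2,fy=4.2,interpolation=cv2.INTER_CUBIC))
hsv=cv2.cvtColor(np.ascontiguousarray(im),cv2.COLOR_BGR2HSV); m=cv2.inRange(hsv,(8,140,120),(20,255,255)); m[:120]=0;m[260:]=0;m[:,:200]=0;m[:,300:]=0
p=np.argwhere(m)[:,::-1]; print(len(p),"visible label lane", [lane(onz("top",*q,.134)) for q in (p.min(0),p.mean(0),p.max(0))] if len(p) else "")
E
```

```text
4.5 [ 0.47130983 -0.04686436  0.29560855] [-1.79998419e+02  2.97394474e-04  3.41435255e+01] lane [-0.1113  0.0011] tip above deck 0.0076085547317047975
0 visible label lane
```

View pics/s4.png

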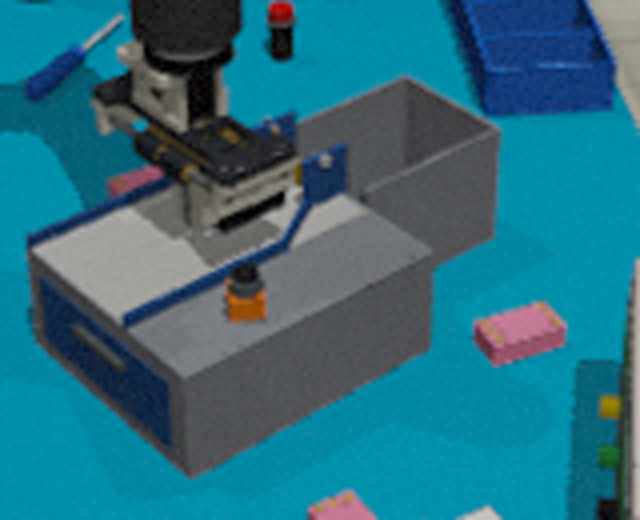

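View pics/t2.png

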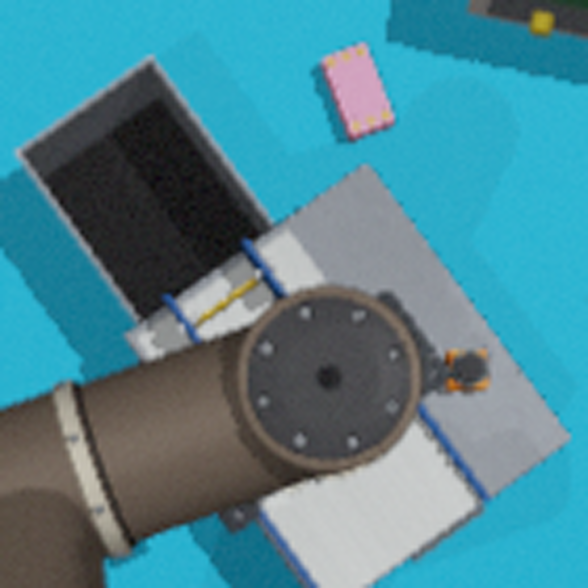

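The block is hidden under the hand, ahead of the fingers. Forces are small and the button hasn't moved, at (468,370) in the top crop. I'll keep pushing.

Call:
carry_out:
  plan:
    - [[0.006,0,0],[0,0,0],255]
    - [[0.006,0,0],[0,0,0],255]
    - [[0.006,0,0],[0,0,0],255]
    - [[0.006,0,0],[0,0,0],255]
    - [[0.006,0,0],[0,0,0],255]
    - [[0.006,0,0],[0,0,0],255]
    - [[0.006,0,0],[0,0,0],255]
    - [[0.006,0,0],[0,0,0],255]
    - [[0.006,0,0],[0,0,0],255]
    - [[0.006,0,0],[0,0,0],255]

```text
time_s: 5.43
tcp_pos: [0.5209, -0.0132, 0.2956]
eef_rot: [180.0, 0.0, 34.1]
contact_force: [-1.2, -0.3, 2.2]
gripper_width: 0.0007
```

```bash
python3 st.py s5
```

```text
5.4333 [ 0.52094943 -0.01320733  0.29564727] [1.79999475e+02 7.29844521e-03 3.41489827e+01] lane [-0.0513  0.0011] tip above deck 0.007647269498577469
```

View pics/s5.png

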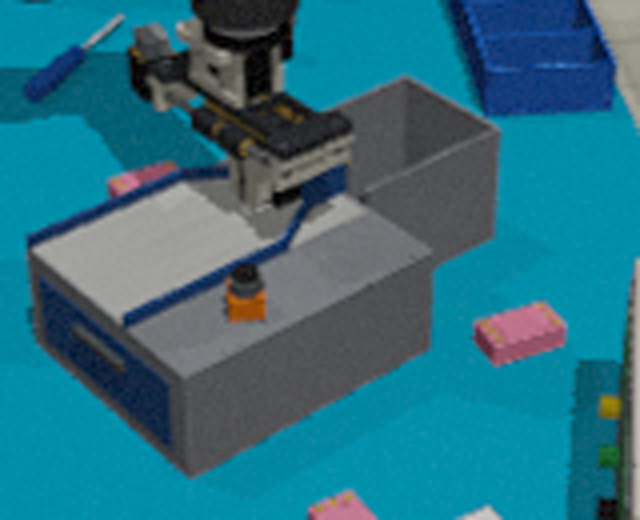

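No jam: about 1–2 N, the fingers are between the tapers, and the block should be in the opening. Finishing the push.

Call:
carry_out:
  plan:
    - [[0.006,0,0],[0,0,0],255]
    - [[0.006,0,0],[0,0,0],255]
    - [[0.006,0,0],[0,0,0],255]
    - [[0.006,0,0],[0,0,0],255]
    - [[0.006,0,0],[0,0,0],255]
    - [[0.006,0,0],[0,0,0],255]
    - [[0.006,0,0],[0,0,0],255]
    - [[0.006,0,0],[0,0,0],255]
    - [[0.004,0,0],[0,0,0],255]
    - [[0,0,0],[0,0,0],255]
    - [[0,0,0],[0,0,0],255]

```text
time_s: 6.4
tcp_pos: [0.5635, 0.0157, 0.2954]
eef_rot: [-180.0, 0.0, 34.1]
contact_force: [-1.2, 0.8, -0.6]
gripper_width: 0.0003
```

```bash
python3 st.py
python3 - <<'E'
from h import *
im=np.ascontiguousarray(r.capture("top")[:,:,::-1])
a=cv2.resize(im[110:250,195:335],None,fx=4,fy=4,interpolation=cv2.INTER_CUBIC); cv2.imwrite("pics/t3.png",a)
E
```

```text
6.4 [0.56350857 0.01572946 0.29536907] [-1.79986783e+02  2.70129377e-02  3.41453046e+01] lane [0.0002 0.0012] tip above deck 0.007369066431527516
```

View pics/t3.png

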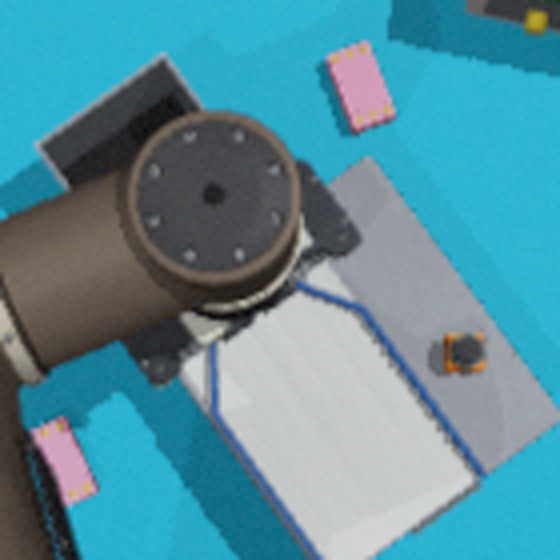

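The arm hides the opening. I'll go 3 mm further (inside the given limit), then draw back along the lane and look.

Call:
carry_out:
  plan:
    - [[0.003,0,0],[0,0,0],255]
    - [[0,0,0],[0,0,0],255]
    - [[0,0,0],[0,0,0],255]
    - [[-0.005,0,0],[0,0,0],255]
    - [[-0.01,0,0],[0,0,0],255]
    - [[-0.02,0,0],[0,0,0],255]
    - [[-0.025,0,0],[0,0,0],255]
    - [[-0.025,0,0],[0,0,0],255]
    - [[-0.025,0,0],[0,0,0],255]
    - [[-0.025,0,0],[0,0,0],255]
    - [[-0.02,0,0],[0,0,0],255]
    - [[-0.01,0,0],[0,0,0],255]

```text
time_s: 7.45
tcp_pos: [0.427, -0.0765, 0.2958]
eef_rot: [-180.0, -0.0, 34.1]
contact_force: [-0.4, 0.7, -0.9]
gripper_width: 0.0005
```

Call:
carry_out:
  plan:
    - [[0,0,-0.02],[0,0,0],255]
    - [[0,0,-0.03],[0,0,0],255]
    - [[0,0,-0.03],[0,0,0],255]
    - [[0,0,-0.03],[0,0,0],255]
    - [[0,0.03,0],[0,0,0],255]
    - [[0,0.03,0],[0,0,0],255]
    - [[0,0.03,0],[0,0,0],255]
    - [[0,0,0],[0,0,0],255]
    - [[0,0,0],[0,0,0],255]

```text
time_s: 8.2
tcp_pos: [0.4804, -0.1508, 0.4052]
eef_rot: [-180.0, 0.0, 34.0]
contact_force: [0.1, 0.4, -1.2]
gripper_width: 0.0006
```

```bash
python3 st.py
python3 - <<'E'
from h import *
a=r.capture("top")[120:225,195:295];b=r.capture("side")[160:235,220:320]
f=lambda x:cv2.resize(np.ascontiguousarray(x[:,:,::-1]),(400,int(400*x.shape[0]/x.shape[1])),interpolation=cv2.INTER_CUBIC)
a,b=f(a),f(b); o=np.zeros((max(a.shape[0],b.shape[0]),800,3),np.uint8); o[:a.shape[0],:400]=a; o[:b.shape[0],400:]=b; cv2.imwrite("pics/c4.png",o)
E
```

```text
8.2 [ 0.48044116 -0.15076981  0.40516668] [-1.79986641e+02  1.85126297e-02  3.40099975e+01] lane [-0.162 -0.09 ] tip above deck 0.11716667785763962
```

View pics/c4.png

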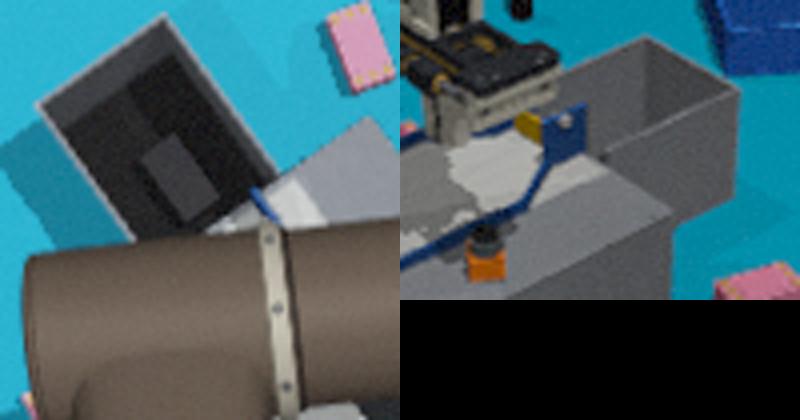

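The deck is empty and a block-sized rectangle lies in the bin at (180,178) of the left crop, with the label face down. The flap at (530,125) on the right looks shut. I'll move the arm aside to check the flap from above.

Call:
carry_out:
  plan:
    - [[0,-0.03,0],[0,0,0],255]
    - [[0,-0.03,0],[0,0,0],255]
    - [[0,-0.03,0],[0,0,0],255]
    - [[0,-0.03,0],[0,0,0],255]
    - [[0,-0.03,0],[0,0,0],255]
    - [[0,-0.03,0],[0,0,0],255]
    - [[0,-0.03,0],[0,0,0],255]
    - [[0,-0.03,0],[0,0,0],255]
    - [[0,-0.03,0],[0,0,0],255]
    - [[0,-0.03,0],[0,0,0],255]
    - [[0,-0.03,0],[0,0,0],255]
    - [[0,-0.03,0],[0,0,0],255]

```text
time_s: 9.3
tcp_pos: [0.2761, 0.1486, 0.4059]
eef_rot: [-179.9, -0.1, 34.2]
contact_force: [1.0, 0.3, 0.3]
gripper_width: 0.0003
```

Call:
carry_out:
  plan:
    - [[0,-0.03,0],[0,0,0],255]
    - [[0,-0.03,0],[0,0,0],255]
    - [[0,-0.03,0],[0,0,0],255]
    - [[0,-0.03,0],[0,0,0],255]
    - [[0,0,0],[0,0,0],255]
    - [[0,0,0],[0,0,0],255]

```text
time_s: 9.8
tcp_pos: [0.2092, 0.2481, 0.4057]
eef_rot: [-180.0, -0.0, 34.4]
contact_force: [-0.4, -1.4, -0.9]
gripper_width: 0.0006
```

Run:
```python
from h import *
from st import lane
s=r.get_state(); print(s["time_s"],s["qd"].round(1))
i0=cv2.imread("top0raw.png")
a=np.ascontiguousarray(r.capture("top")[:,:,::-1]);b=np.ascontiguousarray(r.capture("side")[:,:,::-1]); s0=cv2.imread("side0raw.png")
Yl=lambda im,x0,x1,y0,y1:(lambda p:(len(p),p.mean(0) if len(p) else None))(np.argwhere(cv2.inRange(cv2.cvtColor(im,cv2.COLOR_BGR2HSV),(21,100,60),(33,255,255))[y0:y1,x0:x1])[:,::-1]+[x0,y0])
print("flap top before/after",Yl(i0,244,264,172,190),Yl(a,244,264,172,190)); print("flap side",Yl(s0,240,275,180,205),Yl(b,240,275,180,205))
d=cv2.absdiff(a,i0).max(2)[115:195,195:270]; m=(d>25).astype(np.uint8); n,l,st,ce=cv2.connectedComponentsWithStats(m)
for i in range(1,n):
    if st[i,4]>30:
        rr=cv2.minAreaRect((np.argwhere(l==i)[:,::-1]+[195,115]).astype(np.float32)); w=[onz("top",*p,.032) for p in cv2.boxPoints(rr)]
        print(st[i],"lane",lane(onz("top",*rr[0],.032)),[round(np.linalg.norm(w[k]-w[k+1]),3) for k in(0,1)])
cv2.imwrite("pics/c5.png",cv2.resize(a[110:250,195:335],None,fx=4,fy=4,interpolation=cv2.INTER_CUBIC))
```

```text
9.8 [-3.  -0.3 -0.7 -0.  -0.5  1.3]
flap top before/after (20, array([254.1 , 180.85])) (19, array([254.47368421, 180.57894737]))
flap side (39, array([251.28205128, 190.20512821])) (40, array([251.325, 190.   ]))
[41 39 14 19 88] lane [ 0.0886 -0.0046] [np.float64(0.031), np.float64(0.068)]
```

View pics/c5.png

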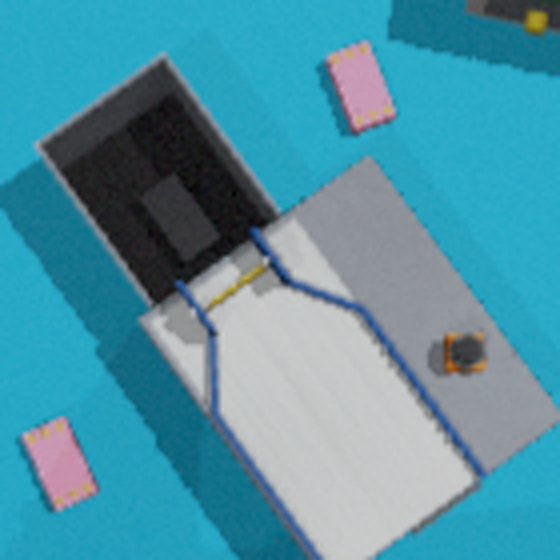

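Block in the bin at (180,218), flap shut at (240,285), exactly as before the push, and the arm is clear. Handing in.

```bash
python3 -c "
from h import *
print(r.close_job())"
```

```text
the job is handed in; nothing more can be done
None
```

I pushed the contact block along the deck with shut, upright fingers and on through the flap into the bin. I then drew the fingers back along the lane and moved the arm clear, handing in at about 10 s of the 35 s. `close_job` gives no verdict, so these are my last checks:

- **Block:** a block-sized dark shape (about 68 × 31 mm measured) lies in the bin at lane x ≈ +0.089, y ≈ −0.005 m. It appears to have landed label down, since no orange shows. The deck is empty.
- **Flap:** its yellow pixels are within about 0.4 px of their starting place in both views, so it looks shut.
- **Other parts:** the push-button stands where it was by eye in the last top crop. I did not measure the other bystanders afterwards, but the arm passed well above them. Forces in the readings stayed around 3 N or less.
- **Not seen:** the arm hid the moment when the block stood in the opening (step 1). I infer it from the finger position and the block ending in the bin.

No check failed or disagreed. I viewed 12 pictures, the limit.

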